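Take the long battery pack out of the lidded bin for charging

ROBOT

A 6-joint arm with a two-finger parallel gripper is mounted at the origin on the work surface. World frame = base frame: x ahead of the robot, y to its left, z up, the work surface at z = 0. Lengths are in m, angles in rad, forces in N, time in s.
With the tool pointing down it reaches from about 0.35 to 0.775 m from the base axis. Payload 7.3 kg.
Tool frame: the origin (TCP) lies midway between the tips of the shut fingers; the grasp point (between the pads) lies 19 mm behind it (tcp_to_grasp is the distance from the TCP to the grasp point, in m); z points along the fingers, y is the line along which they close (so a half turn about z gives the same grasp; the last joint's range is limited). The gripper opens to 92 mm and grips with 3 to 60 N. Pads are 19 mm wide; open, the fingers measure 130 mm over their backs; the gripper's body (75 mm by 190 mm) begins 47 mm behind the grasp point.
Start: joints at [-1.388, 0.342, 1.524, -0, 1.275, -0.146], TCP at [0.17, -0.497, 0.227] pointing down, gripper open.
Joint ranges: [-2.53, 2.53], [-0.77, 2.02], [0.04, 2.7], [-1, 4.14], [0.28, 2.66], [-3.11, 3.11]. Speed limits (rad/s): [2.57, 2.57, 3.14, 3.14, 3.14, 3.14].

INTERFACE

Orientations are given as [roll, pitch, yaw] about the fixed x, y, z axes, in that order (R = Rz(yaw) Ry(pitch) Rx(roll)).
In Python, from cell import observe, read_camera, calibration, hand_in, tcp_to_grasp gives the robot as it stands.
- The arm moves only by the tool send_rows, never from a script. Its argument "targets" is a list of rows, each a list of 5 numbers: the opening, from 0 (shut) to 1 (fully open), then the shift along the world's x, y, z in m, then the turn about the world's z in rad. A call has 1 to 5 rows; each row shifts and turns the commanded pose from where the row before left it; what a row does not reach is not made up. A row lasts 1/10 s, in which the tool goes at most 50 mm and 8.59 degrees, less where a joint would pass 70% of its speed; a pose out of reach is approached as far as the arm can. A call is refused whole if a number of a shift passes 0.05 or a number of a turn 0.15, either way. A call with a gripper value outside its range is refused whole. The fingers move at their own pace and stop on an object; "grip_force" is the grip in N (left out, the last holds). Time passes only in rows, so rows that do not move let the fingers close. It gives the time, the measured TCP pose, the force, the opening and the grip force at its end, in the units of the state.
- observe(): the state, without advancing time (a new reading comes with each control period).
- read_camera(name): name is "side" or "top" or "wrist"; returns (picture, depth): 400x640x3 uint8, red, green, blue; 400x640 float32, m along the optical axis (not along the pixel's ray), 0 where there is no reading.
- calibration(name): a dict with "intrinsics" (3x3 intrinsics, pixels), "world_to_cam" (4x4, takes a point from world to camera coordinates); the wrist camera has in their place "hand_eye" (4x4, takes a point from camera to tool coordinates, whose origin is the TCP and whose axes are the flange's). Camera axes: x right, y up, looking along -z (the intrinsics and any distortion apply to the point x, -y, -z); pixel columns grow to the right and rows downward; lengths in m; the calibration is good to about 2 mm. A picture is of the moment at which its call begins: read the wrist's pose just before it. calibration takes no time and is no camera call.
- hand_in(): hands the job in; it is judged then, once.
The state is a dict: "time": time; "qpos": joint angles; "qvel": joint speeds; "joint_efforts": joint torques, N m; "tool_pos": TCP position; "tool_rot": TCP orientation; "contact_force": force on the tool from outside, world axes, zero at the start; "torque": the same for the moment, N m; "opening": finger opening in m; "grip_force": force on a finger pad.
Only numpy, scipy, OpenCV 4.12 (cv2) and the standard library are available. Lean on these libraries where they do the work, as an engineer would, in place of code of your own. Each camera call takes 0.05 s, during which the arm holds its last target. There are 200 camera calls.

TASK

Push the half-open lid of the battery bin back until it stands upright and stays there, then lift the longest of the three battery packs out of the bin and set it down gently, flat and label side up, inside the charger's tray. Leave the two short packs in the bin, the lid standing, and the other things on the bench where they are.

Things in the scene. Friction and masses are not known exactly. Their poses are not given: they have to be found in the camera images.
- bin: Grey plastic open-topped bin, fixed to the bench, 180 mm (its x) by 280 mm (its y) and 55 mm high, walls and floor 5 mm thick. Origin: centre of its underside; x points to the side with the lid's hinge (away from the robot, give or take its yaw), y along the hinge line, z up. It holds three battery packs side by side along its y.
- lid (a joint): Angle of the bin's stiff lid in rad: 0 is shut, 1.57 is upright, 2.3 is the back stop. It stays where it is left, and starts half open, at about 0.85 to 1.1. The edge is moved by a force of about 2 to 4 N.
- lid_hinge (a point): Middle of the lid's hinge line, on the bin's +x rim, 55 mm above the bench (bin frame 90, 0, 55 mm).
- lid_edge (a point): Middle of the lid's free edge. The lid is a grey plate with a pale panel on its outside, 180 mm from hinge line to free edge, 280 mm along the hinge, 8 mm thick, with no handle; this point lies half way through the thickness.
- long_pack: The battery pack to charge: the longest of three, 120 mm long, 36 mm wide, 32 mm high, black, pale label on top, grey band and small yellow plug at one end. Origin: centre of its underside; x along its length to the plug end, y across, z up. Starts flat on the bin's floor, length roughly along the bin's x, about 35 mm from its neighbour. Mass about 260 g; it may lie in any of the three places.
- short_pack_a: A short battery pack, 75 mm long, 36 mm wide, 32 mm high, black, pale label on top, grey band and small yellow plug at one end. Origin: centre of its underside; x along its length to the plug end, y across, z up. Starts flat on the bin's floor, length roughly along the bin's x, about 35 mm from its neighbour.
- short_pack_b: Another short battery pack, 75 mm long, 36 mm wide, 32 mm high, black, pale label on top, grey band and small yellow plug at one end. Origin: centre of its underside; x along its length to the plug end, y across, z up. Starts flat on the bin's floor, length roughly along the bin's x, about 35 mm from its neighbour.
- tray: Shallow aluminium charging tray, fixed to the bench: outside 180 mm (its x) by 120 mm (its y), walls 5 mm thick and 18 mm high, floor 5 mm thick, so 170 x 110 mm inside. A black charger block, 60 mm by 120 mm and 45 mm high, stands against its +x end (x 91 to 151 mm). Origin: centre of the tray's underside, z up.
- flux_bottle: White bottle, 44 mm across and 120 mm high, standing on the bench. Origin: centre of its underside. Leave alone.
- solder_spool: Black spool lying flat, 64 mm across and 36 mm high. Origin: centre of its underside. Leave alone.
- screwdriver: Screwdriver lying on the bench at the side, about 200 mm long. Leave alone.
- heatsink: Finned aluminium heat sink, 70 x 50 mm and 29 mm high. Origin: centre of its underside. Leave alone.

How it is judged:
By the outcome, as a careful person would: the job done as asked, in the order asked, and still so for the second after the job is handed in, with the robot touching nothing.
It also fails if it takes over 53 s, if anything falls off the work surface, if the arm or the gripper's body presses on something with over 40 N, if the wrist force passes 120 N, or if a joint passes its speed limit or range.

## Working session

There is one attempt and no reset: what is moved stays moved. The work goes in short steps, Python scripts to look and compute and a tool call to move; the robot and the scene stay as the last step left them, time stands still between calls to the robot, and variables do not carry over. Pictures are saved under pics/ and viewed, at most 10 in all, crops included, and the job is handed in when it is done.

Besides the shell and the picture viewer there is one more tool, called after ">>>" as name([rows], argument=value, ...), one row to a line, values as JSON. send_rows: Moves the arm, as the interface text tells. Its arguments: {"type":"object","properties":{"targets":{"type":"array","items":{"type":"array","items":{"type":"number"}}},"grip_force":{"type":"number"}},"required":["targets"]}

```bash
mkdir -p pics; ls
cat > h.py <<'E'
import numpy as np, cv2
from cell import observe, read_camera, calibration
def cloud(name):
    s=observe(); img,d=read_camera(name); c=calibration(name); K=np.array(c["intrinsics"])
    v,u=np.mgrid[0:400,0:640]
    pc=np.stack([(u-K[0,2])/K[0,0]*d,-(v-K[1,2])/K[1,1]*d,-d],-1)
    if name=="wrist":
        from scipy.spatial.transform import Rotation as R
        T=np.eye(4);T[:3,:3]=R.from_euler('xyz',s["tool_rot"]).as_matrix();T[:3,3]=s["tool_pos"]
        T=T@np.array(c["hand_eye"])
    else: T=np.linalg.inv(np.array(c["world_to_cam"]))
    P=pc@T[:3,:3].T+T[:3,3]; P[d==0]=np.nan
    return img,P
E
python3 - <<'E'
from h import *
print(observe()); print(calibration("top")); print(calibration("side"))
for n in("top","side"):
    i,P=cloud(n); np.savez(n+".npz",i=i,P=P); cv2.imwrite(f"pics/{n}1.png",i[:,:,::-1])
E
```

```text
pics
{'time': 0.0, 'qpos': array([-1.38807282e+00,  3.42714962e-01,  1.52503700e+00,  2.23314492e-05,
        1.27537814e+00, -1.46005887e-01]), 'qvel': array([-1.01822050e-03,  8.87047352e-05,  7.07688513e-04, -1.00498070e-03,
       -8.38273722e-04,  2.48786625e-04]), 'joint_efforts': array([ 1.36288414e-03, -4.31230688e+01, -2.44214398e+01,  7.18992180e-02,
        5.60728332e-02, -1.16232263e-04]), 'tool_pos': array([ 0.16944081, -0.49647256,  0.22604201]), 'tool_rot': array([-3.14007466e+00, -2.44807351e-04,  3.28722694e-01]), 'contact_force': array([-0.32144612,  0.0580207 , -0.58771976]), 'torque': array([-0.02586164, -0.01602176,  0.00886357]), 'grip_force': 0.0, 'opening': 0.09189832127857833}
{'intrinsics': array([[362.52382694,   0.        , 326.33370279],
       [  0.        , 362.52382694, 192.47934364],
       [  0.        ,   0.        ,   1.        ]]), 'world_to_cam': array([[-2.86658605e-02, -9.99589019e-01, -2.47496938e-04,
         1.10971637e-01],
       [ 9.96203052e-01, -2.85891195e-02,  8.22322428e-02,
        -5.99793506e-01],
       [-8.22055226e-02,  2.11070080e-03,  9.96613163e-01,
        -9.71772367e-01],
       [ 0.00000000e+00,  0.00000000e+00,  0.00000000e+00,
         1.00000000e+00]])}
{'intrinsics': array([[440.4171668 ,   0.        , 316.13946667],
       [  0.        , 440.4171668 , 206.63064331],
       [  0.        ,   0.        ,   1.        ]]), 'world_to_cam': array([[ 0.92645848, -0.37558938,  0.02464345, -0.54873477],
       [ 0.20722177,  0.56361509,  0.79962314, -0.2292143 ],
       [-0.31421938, -0.73571098,  0.59999628, -0.80577029],
       [ 0.        ,  0.        ,  0.        ,  1.        ]])}
```

View pics/top1.png

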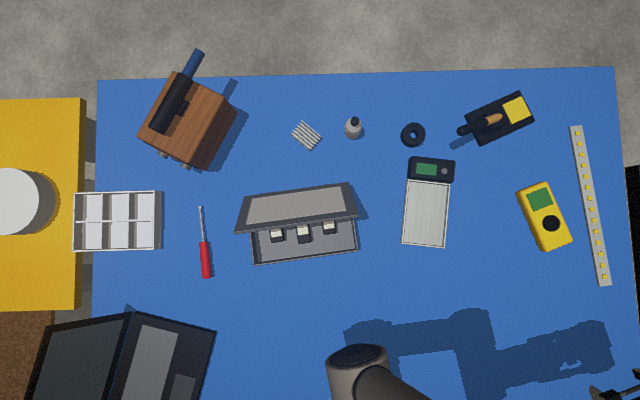

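View pics/side1.png

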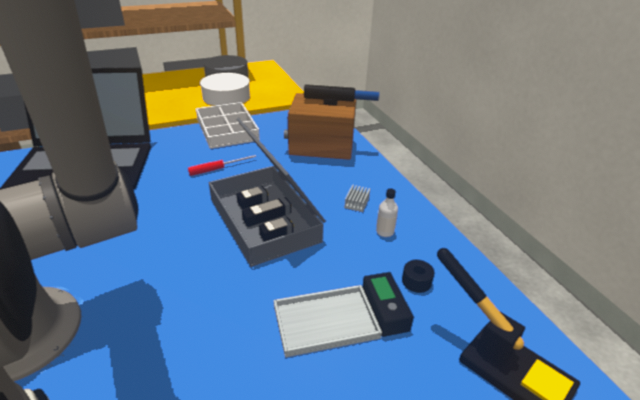

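The top view shows the bin at about (305,225), with the lid over its far half (free edge towards the far side, y 185–228) and the label ends visible at (277,236), (303,232), (329,226). The tray is at (425,213) with the charger at (431,170). In the side view the middle pack (265,210) looks longest.

Run:
```python
import numpy as np,cv2
from h import *
np.set_printoptions(precision=4,suppress=True)
D=np.load("side.npz");i,P=D["i"],D["P"]
T=np.load("top.npz");ti,tP=T["i"],T["P"]
# pack tops in side view: z~0.037, in bin region
def rects(P,m,amin=30):
    n,l,s,c=cv2.connectedComponentsWithStats(m.astype(np.uint8),connectivity=4)
    for k in range(1,n):
        if s[k,4]>amin:
            Q=P[l==k]; r=cv2.minAreaRect(Q[:,:2].astype(np.float32)); print(s[k],"c",np.array(r[0]),"size",np.array(r[1]),"ang",round(r[2],1),"z",np.median(Q[:,2]))
z=P[...,2]; roi=np.zeros(z.shape,bool); roi[180:245,230:300]=1
print("packs side"); rects(P,roi&(z>.028)&(z<.046)&(P[...,0]>.3))
br=i.min(-1)>110
print("labels side"); rects(P,roi&(z>.028)&(z<.046)&br,10)
z=tP[...,2]; 
print("tray top"); roi=np.zeros(z.shape,bool); roi[150:255,395:460]=1
rects(tP,roi&(z>.010)&(z<.030)); rects(tP,roi&(z>.03)); 
rects(tP,roi&(z>.002)&(z<.012))
roi=np.zeros(z.shape,bool); roi[175:270,228:370]=1
print("bin/lid top"); rects(tP,roi&(z>.045)); rects(tP,roi&(z>.028)&(z<.045))
# lid plane
Q=tP[190:222,255:345].reshape(-1,3); Q=Q[Q[:,2]>.07]; c=Q.mean(0); nrm=np.linalg.svd(Q-c)[2][2]; nrm*=np.sign(nrm[2]); print("lid plane",c,nrm,len(Q),Q[:,2].min(),Q[:,2].max(), "angle",np.arctan2(np.hypot(nrm[0],nrm[1]),nrm[2]))
for r,cc in [(182,353),(195,243),(217,356),(231,236),(262,254),(250,357),(245,312)]: print(r,cc,tP[r,cc])
for r,cc in [(182,211),(260,248),(237,321),(220,320),(122,242)]: print("side",r,cc,P[r,cc])
```

```text
packs side
[230 180  21   7  78] c [0.4946 0.2941] size [0.0568 0.0096] ang 2.5 z 0.0336485143043358
[278 180  22  27 116] c [0.5986 0.2057] size [0.0033 0.1222] ang 6.4 z 0.03627559789621254
[237 185  32  18 313] c [0.5119 0.2316] size [0.0778 0.0391] ang 8.7 z 0.036973323252371015
[242 196  50  24 554] c [0.5282 0.1627] size [0.1235 0.0403] ang 7.0 z 0.03677561755993897
[259 216  35  20 399] c [0.5268 0.0888] size [0.0746 0.0402] ang 5.8 z 0.0369075917070083
[230 220  15  25  71] c [0.4354 0.0887] size [0.0016 0.0959] ang 6.1 z 0.03778544305748732
[273 235  27  10 130] c [0.5297 0.0225] size [0.0632 0.0057] ang 5.1 z 0.03926857936793704
labels side
[242 187  20  11 122] c [0.5092 0.2336] size [0.0464 0.0298] ang 7.0 z 0.03783109248252603
[250 200  31  14 212] c [0.5255 0.1628] size [0.0724 0.0341] ang 5.9 z 0.03761970466129266
[265 218  22  13 160] c [0.5266 0.0923] size [0.047  0.0335] ang 7.6 z 0.03767742727142098
tray top
[401 159  50  90 551] c [ 0.5658 -0.1821] size [0.1206 0.2351] ang 81.9 z 0.017629246082037753
[ 409  156   47   27 1010] c [ 0.6581 -0.1958] size [0.1212 0.06
[... 428 characters left out ...]
228  15  15 178] c [0.4908 0.2319] size [0.0357 0.036 ] ang 7.7 z 0.03736729679903095
[251 232   6  32  46] c [0.4596 0.2925] size [0.0835 0.0018] ang 6.6 z 0.037205425041155926
lid plane [0.5625 0.1571 0.1494] [0.8498 0.0929 0.5189] 2700 0.07013949409437958 0.21668926479132233 angle 1.0252673059958137
182 353 [0.6321 0.0177 0.002 ]
195 243 [0.6042 0.328  0.0018]
217 356 [0.5309 0.0298 0.2108]
231 236 [0.5076 0.2959 0.2134]
262 254 [0.4227 0.2887 0.055 ]
250 357 [0.4461 0.0174 0.0541]
245 312 [0.4595 0.1376 0.0041]
side 182 211 [0.4195 0.2868 0.0539]
side 260 248 [0.4422 0.0246 0.0097]
side 237 321 [0.6177 0.0339 0.0151]
side 220 320 [0.6195 0.0473 0.0547]
side 122 242 [0.5085 0.2729 0.2122]
```

>>> send_rows([
  [0.58, 0.04, 0.02, 0, -0.04],
  [0.58, 0.05, 0.03, 0, -0.04],
  [0.58, 0.05, 0.03, 0, -0.04],
  [0.58, 0.05, 0.04, 0, -0.05],
  [0.58, 0.05, 0.04, 0, -0.05],
], grip_force=15)

```text
time: 0.6
tool_pos: [0.3746, -0.3615, 0.2264]
tool_rot: [-3.141, 0.0, 0.106]
contact_force: [0.2, -0.8, -1.0]
opening: 0.0563
grip_force: 0.0
```

>>> send_rows([
  [0.58, 0.02, 0.05, 0, 0],
  [0.58, 0, 0.05, 0, 0],
  [0.58, 0, 0.05, 0, 0],
  [0.58, 0, 0.05, 0, 0],
  [0.58, 0, 0.05, 0, 0],
])

```text
time: 1.1
tool_pos: [0.3914, -0.1145, 0.2265]
tool_rot: [-3.141, 0.0, 0.108]
contact_force: [0.8, 0.2, -0.5]
opening: 0.053
grip_force: 0.0
```

>>> send_rows([
  [0.58, 0.01, 0.05, -0.01, 0],
  [0.58, 0.01, 0.05, -0.01, 0],
  [0.58, 0.01, 0.05, -0.01, 0],
  [0.58, 0.01, 0.05, 0, 0],
  [0.58, 0, 0.05, 0, 0],
])

```text
time: 1.6
tool_pos: [0.431, 0.1289, 0.1974]
tool_rot: [3.141, 0.0, 0.109]
contact_force: [1.4, -1.0, 0.4]
opening: 0.0533
grip_force: 0.0
```

>>> send_rows([
  [0.58, 0.01, 0.01, 0, 0],
  [0.58, 0, 0, 0, 0],
])

```text
time: 1.8
tool_pos: [0.4409, 0.1387, 0.1975]
tool_rot: [3.142, 0.0, 0.113]
contact_force: [0.1, 0.6, -0.4]
opening: 0.0527
grip_force: 0.0
```

>>> send_rows([
  [0.58, 0.03, 0.01, 0, 0],
  [0.58, 0.02, 0.01, 0, 0],
  [0.58, 0.015, 0.0, 0, 0],
  [0.58, 0.015, 0, 0, 0],
  [0.58, 0.015, 0.002, 0, 0],
])

```text
time: 2.3
tool_pos: [0.535, 0.1572, 0.1976]
tool_rot: [3.141, 0.003, 0.107]
contact_force: [-4.0, -1.0, 3.0]
opening: 0.0533
grip_force: 1.8
```

>>> send_rows([
  [0.58, 0.015, 0.002, 0, 0],
  [0.58, 0.015, 0.002, 0, 0],
  [0.58, 0.01, 0.001, 0, 0],
  [0.58, 0.01, 0.001, 0, 0],
  [0.58, 0, 0, 0, 0],
])

```text
time: 2.8
tool_pos: [0.5861, 0.1633, 0.1974]
tool_rot: [3.141, 0.001, 0.107]
contact_force: [0.0, -0.4, 1.1]
opening: 0.053
grip_force: 0.0
```

```bash
cat > lid.py <<'E'
from h import *
np.set_printoptions(precision=4,suppress=True)
i,P=cloud("side"); print(observe()["tool_pos"],observe()["contact_force"])
# lid points: above rim, in bin frame
c,s=np.cos(.11),np.sin(.11); X=(P[...,0]-.524)*c+(P[...,1]-.164)*s; Y=-(P[...,0]-.524)*s+(P[...,1]-.164)*c; Z=P[...,2]
m=(abs(Y)<.138)&(abs(Y)>.05)&(X>-.02)&(X<.2)&(Z>.075)&(Z<.25); m&=(X>.06)|(abs(Y)>.11)
b=np.median((Z)[m]); print(m.sum(), "zmax",np.nanmax(Z[m]))
A=np.polyfit(Z[m],X[m],1); r=abs(X-np.polyval(A,Z)); m&=r<.008; A=np.polyfit(Z[m],X[m],1)
print("n",m.sum(),"lid angle",np.pi/2+np.arctan(A[0]),"X at z.055",np.polyval(A,.055),"X at .23",np.polyval(A,.23))
E
python3 lid.py
```

```text
[0.5856 0.1634 0.1974] [0.4974 0.5734 0.4168]
1818 zmax 0.23962314943488983
n 1785 lid angle 1.5264886115527843 X at z.055 0.0834246641965718 X at .23 0.07566573599014279
```

>>> send_rows([
  [0.58, 0.004, 0, 0, 0],
  [0.58, 0.004, 0.001, 0, 0],
  [0.58, 0, 0, 0, 0],
])

```text
time: 3.15
tool_pos: [0.5938, 0.1655, 0.1978]
tool_rot: [3.141, 0.0, 0.108]
contact_force: [-0.3, -0.7, -0.9]
opening: 0.0526
grip_force: 0.1
```

```bash
python3 lid.py
```

```text
[0.5938 0.1657 0.1978] [ 0.5234  0.7707 -0.1775]
1962 zmax 0.23996066406127725
n 1892 lid angle 1.5645209926448156 X at z.055 0.08359489496156468 X at .23 0.08249669706965136
```

>>> send_rows([
  [0.58, 0.002, 0, 0, 0],
  [0.58, 0, 0, 0, 0],
  [0.58, -0.02, -0.002, 0, 0],
  [0.58, -0.025, 0, 0, 0],
  [0.58, -0.025, 0, 0, 0],
])

```text
time: 3.7
tool_pos: [0.5252, 0.1639, 0.1979]
tool_rot: [-3.141, -0.001, 0.109]
contact_force: [0.0, 0.2, 0.3]
opening: 0.0537
grip_force: 0.0
```

>>> send_rows([
  [0.58, 0, 0, 0, 0],
  [0.58, 0, 0, 0, 0],
])

```text
time: 3.9
tool_pos: [0.5261, 0.1641, 0.1986]
tool_rot: [-3.142, -0.002, 0.109]
contact_force: [0.3, -0.3, 0.0]
opening: 0.0532
grip_force: 0.0
```

```bash
python3 lid.py
python3 - <<'E'
from h import *
np.set_printoptions(precision=4,suppress=True)
for n in("wrist","top"):
    i,P=cloud(n); cv2.imwrite(f"pics/{n}2.png",i[:,:,::-1]); z=P[...,2]
    m=(z>.03)&(z<.045)&(abs(P[...,0]-.52)<.085)&(abs(P[...,1]-.163)<.125)
    k,l,s,c=cv2.connectedComponentsWithStats(m.astype(np.uint8),connectivity=4)
    for j in range(1,k):
        if s[j,4]>100:
            Q=P[l==j]; r=cv2.minAreaRect(Q[:,:2].astype(np.float32)); print(n,s[j],np.array(r[0]),np.array(r[1]),round(r[2],1),np.median(Q[:,2]))
    q=(z>.01)&(z<.028)&(abs(P[...,0]-.55)<.15)&(P[...,1]<-.08)&(P[...,1]>-.3)
    if n=="top": print(cv2.minAreaRect(P[q&(P[...,0]<.63)][:,:2].astype(np.float32)))
E
```

```text
[0.5266 0.164  0.1984] [-0.3976  0.5464 -0.1637]
1639 zmax 0.23766990909799118
n 1639 lid angle 1.580074570098893 X at z.055 0.08325004892624674 X at .23 0.08487378809834142
wrist [ 300  139   34  103 3156] [0.5272 0.166 ] [0.1195 0.036 ] 7.9 0.03786086441636141
wrist [ 363  166   36   64 1973] [0.5276 0.0935] [0.0746 0.0368] 5.6 0.03778155613781925
wrist [ 237  168   37   64 1971] [0.5091 0.2363] [0.0754 0.0366] 8.3 0.03789209268004978
((0.5390758514404297, -0.17878597974777222), (0.12148842960596085, 0.18134987354278564), 81.8604965209961)
```

View pics/wrist2.png

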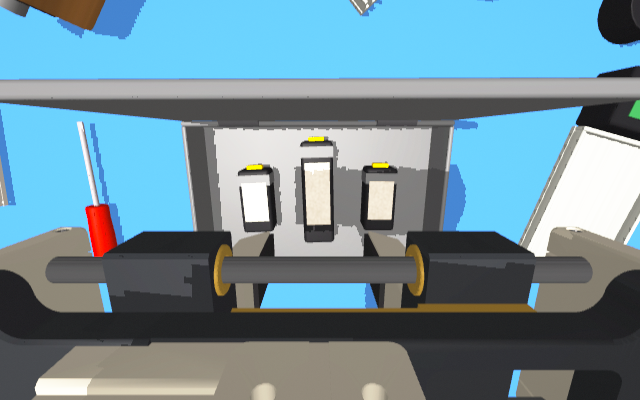

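The wrist view shows the lid standing across the top at row 90. The long pack is in the middle at (317,190), with the short packs at (257,198) and (379,198). I'll descend now.

>>> send_rows([
  [0.58, 0, 0.001, -0.04, 0.025],
  [0.58, 0, 0, -0.04, 0],
  [0.58, 0, 0, -0.04, 0],
  [0.58, 0, 0, -0.03, 0],
  [0.58, 0, 0, 0, 0],
])

```text
time: 4.55
tool_pos: [0.5233, 0.1642, 0.0437]
tool_rot: [3.141, 0.008, 0.133]
contact_force: [0.2, -0.6, 1.1]
opening: 0.0533
grip_force: 0.0
```

>>> send_rows([
  [0.58, 0, 0, -0.015, 0],
  [0.58, 0, 0, -0.01, 0],
  [0.58, 0, 0, -0.01, 0],
  [0.58, 0, 0, 0, 0],
])

```text
time: 4.95
tool_pos: [0.5253, 0.1647, 0.0123]
tool_rot: [3.141, 0.001, 0.134]
contact_force: [-0.9, 0.1, -0.0]
opening: 0.0532
grip_force: 0.0
```

>>> send_rows([
  [0.58, 0.001, 0, -0.002, 0],
  [0.3, 0, 0, 0, 0],
  [0.3, 0, 0, 0, 0],
  [0.3, 0, 0, 0, 0],
  [0.3, 0, 0, 0, 0],
], grip_force=20)

```text
time: 5.45
tool_pos: [0.5269, 0.1649, 0.0113]
tool_rot: [3.142, -0.001, 0.134]
contact_force: [-0.5, 0.2, 2.3]
opening: 0.036
grip_force: 20.0
```

>>> send_rows([
  [0.3, 0, 0, 0, 0],
  [0.3, 0, 0, 0, 0],
])

```text
time: 5.65
tool_pos: [0.5269, 0.1649, 0.0113]
tool_rot: [3.142, -0.001, 0.134]
contact_force: [-1.6, -0.3, 5.0]
opening: 0.036
grip_force: 20.0
```

>>> send_rows([
  [0.3, 0, 0, 0.01, 0],
  [0.3, 0, 0, 0.02, 0],
  [0.3, 0, 0, 0.03, 0],
  [0.3, 0, 0, 0.03, 0],
  [0.3, 0, 0, 0.03, 0],
])

```text
time: 6.15
tool_pos: [0.526, 0.1647, 0.132]
tool_rot: [3.141, 0.001, 0.134]
contact_force: [1.1, -0.1, -1.3]
opening: 0.0358
grip_force: 20.0
```

>>> send_rows([
  [0.3, -0.01, 0, 0.01, 0],
  [0.3, 0, -0.02, 0, 0],
  [0.3, 0, -0.04, 0, -0.04],
  [0.3, 0, -0.04, 0, -0.04],
  [0.3, 0, -0.04, 0, -0.04],
])

```text
time: 6.65
tool_pos: [0.5149, 0.0239, 0.1399]
tool_rot: [-3.141, 0.002, 0.013]
contact_force: [1.6, 0.7, -1.8]
opening: 0.0359
grip_force: 20.0
```

>>> send_rows([
  [0.3, 0, -0.04, 0, -0.04],
  [0.3, 0, -0.05, 0, -0.04],
  [0.3, 0.01, -0.05, 0, -0.04],
  [0.3, 0.01, -0.04, 0, -0.03],
  [0.3, 0, -0.015, 0, 0],
])

```text
time: 7.15
tool_pos: [0.536, -0.1726, 0.1398]
tool_rot: [3.141, 0.001, -0.14]
contact_force: [0.4, 1.4, -1.8]
opening: 0.0356
grip_force: 20.0
```

>>> send_rows([
  [0.3, 0, 0, -0.03, 0],
  [0.3, 0, 0, -0.03, 0],
  [0.3, 0, 0, -0.01, 0],
  [0.3, 0, 0, 0, 0],
])

```text
time: 7.55
tool_pos: [0.5348, -0.1679, 0.0691]
tool_rot: [-3.14, 0.005, -0.136]
contact_force: [0.4, -0.4, -1.3]
opening: 0.0357
grip_force: 20.0
```

Run:
```python
from h import *
print({k:observe()[k] for k in("tool_pos","tool_rot","contact_force")})
i,P=cloud("wrist"); cv2.imwrite("pics/wrist3.png",i[:,:,::-1]); z=P[...,2]
m=(z>.001)&(z<.027)&(P[...,0]>.44)&(P[...,0]<.63)&(P[...,1]<-.1)&(P[...,1]>-.27)&(i.min(-1)>100)
print(cv2.minAreaRect(P[m][:,:2].astype(np.float32)))
i,P=cloud("side"); cv2.imwrite("pics/side3.png",i[:,:,::-1])
```

```text
{'tool_pos': array([ 0.53475719, -0.16794863,  0.06909271]), 'tool_rot': array([-3.14011078,  0.00474153, -0.13555148]), 'contact_force': array([ 0.4471055 , -0.35042019, -1.32374235])}
((0.5397616028785706, -0.18497183918952942), (0.16996435821056366, 0.18043723702430725), 89.98014068603516)
```

View pics/wrist3.png

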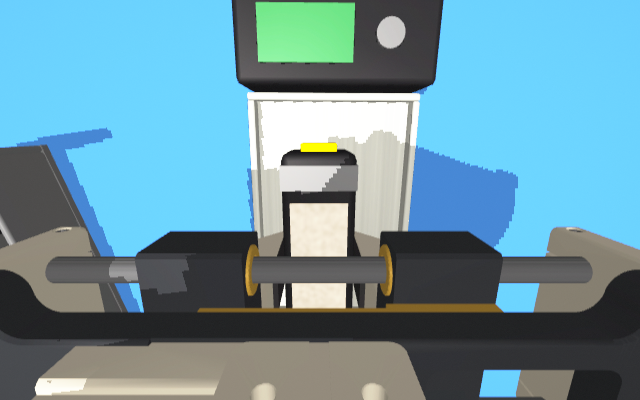

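View pics/side3.png

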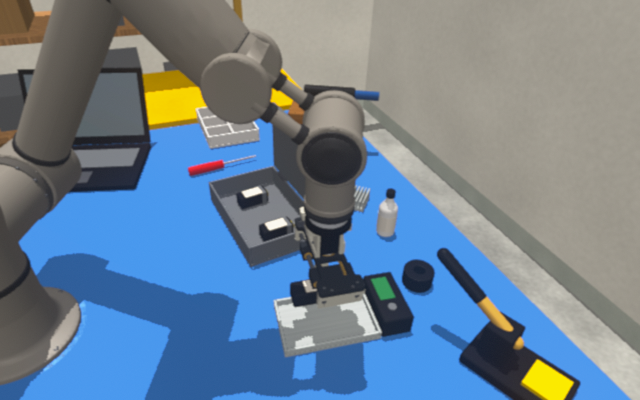

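The wrist view shows the pack level between the fingers at (319,230), label up and parallel to the tray, with the tray centre a little to its right. In the side view the lid stands and both short packs are still in the bin.

>>> send_rows([
  [0.3, 0.002, -0.012, 0, 0],
  [0.3, 0, 0, -0.02, 0],
  [0.3, 0, 0, -0.02, 0],
  [0.3, 0, 0, -0.01, 0],
  [0.3, 0, 0, 0, 0],
])

```text
time: 8.15
tool_pos: [0.5381, -0.1815, 0.0204]
tool_rot: [-3.141, 0.001, -0.136]
contact_force: [0.4, -0.1, -1.4]
opening: 0.0361
grip_force: 20.0
```

>>> send_rows([
  [0.3, 0, 0, -0.003, 0],
  [0.3, 0, 0, -0.002, 0],
  [0.3, 0, 0, 0, 0],
])

```text
time: 8.45
tool_pos: [0.5388, -0.1814, 0.0163]
tool_rot: [3.141, -0.001, -0.136]
contact_force: [0.3, 0.6, -1.5]
opening: 0.0357
grip_force: 20.0
```

>>> send_rows([
  [0.3, 0, 0, -0.002, 0],
  [0.3, 0, 0, -0.001, 0],
  [0.3, 0, 0, 0, 0],
  [0.3, 0, 0, 0, 0],
])

```text
time: 8.85
tool_pos: [0.5385, -0.1812, 0.0129]
tool_rot: [3.141, -0.0, -0.136]
contact_force: [0.6, 0.5, -2.0]
opening: 0.036
grip_force: 20.0
```

>>> send_rows([
  [0.3, 0, 0, -0.001, 0],
  [0.3, 0, 0, 0, 0],
  [0.3, 0, 0, 0, 0],
])

```text
time: 9.15
tool_pos: [0.5384, -0.1812, 0.0118]
tool_rot: [3.141, 0.0, -0.136]
contact_force: [-0.7, -0.1, -3.5]
opening: 0.0359
grip_force: 20.0
```

>>> send_rows([
  [0.3, 0, 0, -0.001, 0],
  [0.3, 0, 0, 0, 0],
  [0.3, 0, 0, 0, 0],
])

```text
time: 9.45
tool_pos: [0.5385, -0.1812, 0.0113]
tool_rot: [3.141, -0.0, -0.136]
contact_force: [-1.0, 0.6, 4.7]
opening: 0.036
grip_force: 20.0
```

Contact. I'll release gently, then lift.

>>> send_rows([
  [0.42, 0, 0, 0, 0],
  [0.48, 0, 0, 0, 0],
  [0.54, 0, 0, 0, 0],
  [0.56, 0, 0, 0, 0],
  [0.56, 0, 0, 0, 0],
])

```text
time: 9.95
tool_pos: [0.5384, -0.1812, 0.0108]
tool_rot: [3.142, 0.0, -0.136]
contact_force: [-0.3, 0.4, 0.6]
opening: 0.051
grip_force: 0.0
```

>>> send_rows([
  [0.56, 0, 0, 0.02, 0],
  [0.56, 0, 0, 0.04, 0],
  [0.56, 0, 0, 0.04, 0],
  [0.56, 0, 0, 0.04, 0],
  [0.56, 0, 0, 0.04, 0],
])

```text
time: 10.45
tool_pos: [0.5382, -0.1811, 0.1925]
tool_rot: [3.142, 0.0, -0.136]
contact_force: [0.3, -0.2, -0.1]
opening: 0.0515
grip_force: 0.0
```

>>> send_rows([
  [0.56, -0.05, -0.04, 0, 0],
  [0.56, -0.05, -0.05, 0, 0],
  [0.56, -0.03, -0.05, 0, 0],
  [0.56, 0, -0.04, 0, 0],
  [0.56, 0, 0, 0, 0],
])

```text
time: 10.95
tool_pos: [0.4373, -0.3352, 0.191]
tool_rot: [3.139, -0.001, -0.141]
contact_force: [1.1, -0.3, -0.3]
opening: 0.0514
grip_force: 0.0
```

```bash
python3 lid.py
python3 - <<'E'
from h import *
for n in("top","side"):
    i,P=cloud(n); cv2.imwrite(f"pics/{n}4.png",i[:,:,::-1]); z=P[...,2]
    m=(z>.031)&(z<.043)&(P[...,0]>.45)&(P[...,0]<.63)&(P[...,1]<-.14)&(P[...,1]>-.22)&(i.max(-1)<250)&(P[...,0]<.62)
    k,l,s,c=cv2.connectedComponentsWithStats(m.astype(np.uint8),connectivity=4)
    for j in range(1,k):
        if s[j,4]>80: Q=P[l==j];print(n,s[j],cv2.minAreaRect(Q[:,:2].astype(np.float32)),Q[:,2].min(),Q[:,2].max())
E
```

```text
[ 0.4376 -0.3327  0.1907] [-1.0023  0.3961  0.3218]
top [420 190  18  46 601] ((0.5399453639984131, -0.18099352717399597), (0.0370144285261631, 0.12284409999847412), 81.9139633178711) 0.03100269311671977 0.04208827687932881
side [338 298  22  18 226] ((0.5820789337158203, -0.19022215902805328), (0.039088260382413864, 0.03219016641378403), 86.34452819824219) 0.03122124518859626 0.041349117636402366
  return _methods._mean(a, axis=axis, dtype=dtype,
  ret = ret.dtype.type(ret / rcount)
Traceback (most recent call last):
  File "lid.py", line 7, in <module>
    b=np.median((Z)[m]); print(m.sum(), "zmax",np.nanmax(Z[m]))
                                               ~~~~~~~~~^^^^^^
ValueError: zero-size array to reduction operation fmax which has no identity
```

View pics/side4.png

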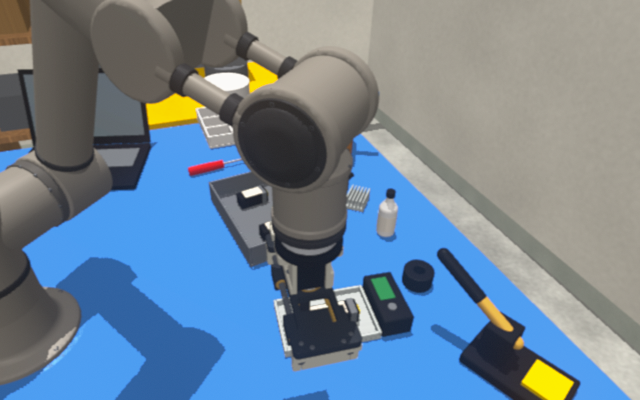

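View pics/top4.png

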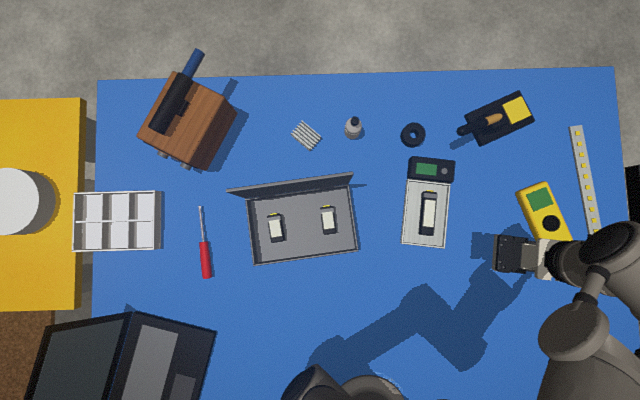

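The top view shows the long pack in the tray at (428,213), label up. Both short packs are in the bin at (276,227) and (327,220), the lid is standing, and the arm is clear.

```bash
python3 -c "
from cell import hand_in; print(hand_in())"
```

```text
the job is handed in; nothing more can be done
None
```

The job is handed in at about 11 s of the 53 s: the lid stands upright (last measured at 1.58 rad), the long pack lies flat and label up near the centre of the charger tray, and both short packs are still in the bin.

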